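Change over the pop-up carton stops on a packing bench

TASK

The bench is being changed over to another carton size. Press the round stop, which stands up, down until it latches and stays down, and press the long stop, which is down, so that it pops up and stays up; check each one after letting go and press again if it did not change. The square stop stays down: leave it alone.

Things in the scene. Friction and masses are not known exactly. Their poses are not given: they have to be found in the camera images.
- round_top (a point): Centre of the round stop's flat top (z up): aluminium post, 52 mm diameter, black rubber top, in a steel collar 84 mm wide and 4 mm high. Starts raised. All three stops slide straight up and down on a push-push latch: top 68 mm above the bench when raised, 19 latched down, 8 pressed to the bottom stop. From raised, press to the bottom (below 9 mm) and let go: it comes back up to 19 and stays.
- long_top (a point): Centre of the long stop's flat top (z up): aluminium post 100 mm (y) by 32 mm (x), rubber top, collar 130 by 60 by 4 mm. Starts latched down. Same latch and heights: pressed to the bottom and let go, it rises to 68 by itself. Any stop pressed less far goes back to where it was. Spring: 2.5 N raised, 4.5 N latched, 5 N at the bottom, plus 1.5 N per 0.1 m/s; 20 N at the bottom is harmless.
- square_top (a point): Centre of the square stop's flat top (z up): aluminium post 48 by 48 mm, rubber top, collar 80 by 80 by 4 mm. Starts latched down and is to stay so. Same latch. Press stops near the middle with a shut gripper, at 0.05 m/s or slower (a fast touch jolts). They stand in a rough row across the bench in any order, at least 130 mm apart; loose packing things up to 110 mm high lie beyond and beside them.

How it is judged:
By the outcome, as a careful person would: the job done as asked, in the order asked, and still so for the second after the job is handed in, with the robot touching nothing.
It also fails if it takes over 45 s, if anything falls off the work surface, if the arm or the gripper's body presses on something with over 40 N, if the wrist force passes 120 N, or if a joint passes its speed limit or range.

ROBOT

A 6-joint arm with a two-finger parallel gripper is mounted at the origin on the work surface. World frame = base frame: x ahead of the robot, y to its left, z up, the work surface at z = 0. Lengths are in m, angles in rad, forces in N, time in s.
With the tool pointing down it reaches from about 0.375 to 0.9 m from the base axis. Payload 3.1 kg.
Tool frame: the origin (TCP) lies between the finger pads; the fingertips stand 25 mm ahead of it and the grasp point (between the pads) lies 6 mm ahead of it; x points along the fingers, y is the direction in which the jaws open and shut, and the axes are right-handed (so a half turn about x gives the same grasp; the last joint's range is limited). The gripper opens to 85 mm and grips with 20 to 120 N. Pads are 22 mm wide; open, the fingers measure 114 mm over their backs; the gripper's body (76 mm by 85 mm) begins 54 mm behind the grasp point. The pads swing forward as they close: fully open they stand 13 mm farther back than shut.
Start: joints at [-1.462, 0.527, 1.433, -0, 1.181, -0.178], TCP at [0.177, -0.599, 0.256] pointing down, gripper open.
Joint ranges: [-3.08, 3.08], [-0.75, 2.2], [0.22, 2.44], [-1.43, 4.57], [0, 2.65], [-2.85, 2.85]. Speed limits (rad/s): [2.79, 2.79, 3.14, 3.14, 3.14, 3.14].

INTERFACE

Orientations are given as a unit quaternion [x, y, z, w].
In Python, from station import manip, viewer, workorder gives the robot as it stands.
- The arm moves only by the shell command python3 -m crank 'ROWS' [FORCE]. ROWS is JSON, one flat list of numbers, 5 for each row, row after row: the opening, from 0 (shut) to 1 (fully open), then the shift along the world's x, y, z in mm, then the turn about the world's z in rad. A call has 1 to 10 rows; each row is the pose to reach, as a shift and turn from the pose commanded when the call began; what a row does not reach only later rows make up. A row lasts 1/8 s, in which the tool goes at most 62.5 mm and 10.7 degrees, less where a joint would pass 70% of its speed; a pose out of reach is approached as far as the arm can. A call with a gripper value outside its range is refused whole. The fingers move at their own pace and stop on an object; FORCE is the grip in N (left out, the last holds). Time passes only in rows, so rows that repeat a pose let the fingers close. It gives the time, the measured TCP pose, the force and the opening at its end, in the units of the state.
- manip.sense(): the state, without advancing time (a new reading comes with each control period).
- viewer.snapshot(name): name is "scene" or "side" or "wrist"; returns a dict with "img" (420x560x3 uint8, red, green, blue), "range_z" (420x560 float32, m along the optical axis (not along the pixel's ray), 0 where there is no reading), "fx", "fy", "cx", "cy" (pixels), "k1" (the pictures are not rectified: a ray, as slopes to the right and down, at radius r is drawn at 1 + k1 r^2 times it, then the intrinsics apply), "origin" and "attitude" of the camera in the world. Camera axes: x right, y down, z forward; pixel columns grow to the right and rows downward; lengths in m; the calibration is good to about 2 mm. A picture is of the moment at which its call begins.
- workorder.sign_off(): hands the job in, once; it reports no verdict.
The state is a dict: "t": time; "q": joint angles; "qd": joint speeds; "tau": joint torques, N m; "tcp_pos": TCP position; "tool_rot": TCP orientation; "force": force on the tool from outside, world axes, zero at the start; "ft_torque": the same for the moment, N m; "finger_gap": opening from 0.0 (shut) to 1.0 (fully open).
Only numpy, scipy, OpenCV 4.12 (cv2) and the standard library are available. Lean on these libraries where they do the work, as an engineer would, in place of code of your own. Each camera call takes 0.05 s, during which the arm holds its last target.

## Working session

There is one attempt and no reset: what is moved stays moved. The work goes in short steps, Python scripts to look and compute and a shell command to move; the robot and the scene stay as the last step left them, time stands still between calls to the robot, and variables do not carry over. Pictures are saved under pics/ and viewed, and the job is handed in when it is done.

```bash
mkdir -p pics; ls; cat > h.py <<'E'
import numpy as np, cv2
from station import manip, viewer, workorder
def snap(n,f):
    s=viewer.snapshot(n); cv2.imwrite('pics/'+f,s['img'][:,:,::-1]); np.savez('pics/'+f+'.npz',**{k:np.array(v) for k,v in s.items()}); return s
E
python3 - <<'E'
from h import *
for n in ['scene','side']:
    s=snap(n,n+'1.png'); print(n,s['origin'],s['attitude'],s['fx'],s['cx'],s['cy'],s['k1'])
print(manip.sense())
E
```

```text
pics
scene [0.9009407  0.03780935 0.69042066] [ 0.65420393  0.70466109 -0.20292477 -0.18517966] 442.7495160293148 270.566656335339 211.7943546810279 0.03740890797153568
side [0.40307025 0.55615298 0.61317321] [-0.10506173  0.90632776 -0.40617422  0.05054243] 464.44092531730934 280.6440381741506 205.01355145425978 -0.1077664243082569
{'t': 0.1, 'q': array([-1.46250919e+00,  5.28364678e-01,  1.43380083e+00, -1.28270051e-05,
        1.18140342e+00, -1.78511544e-01]), 'qd': array([ 3.67118206e-05, -2.23501283e-03, -2.13334283e-03, -2.24798817e-03,
        4.22710907e-04,  1.23619118e-04]), 'tau': array([ 8.62818433e-05, -4.43305206e+01, -1.78586662e+01, -3.15107718e-04,
        3.89079214e-03, -1.69132608e-05]), 'tcp_pos': array([ 0.17675319, -0.59885024,  0.25542819]), 'tool_rot': array([ 0.69986873,  0.10175158, -0.69982806,  0.10035471]), 'force': array([ 0.96093972, -0.20697484, -0.26085784]), 'ft_torque': array([-0.0355889 ,  0.00832969, -0.00652484]), 'finger_gap': 1.0024672590310553}
```

View pics/scene1.png

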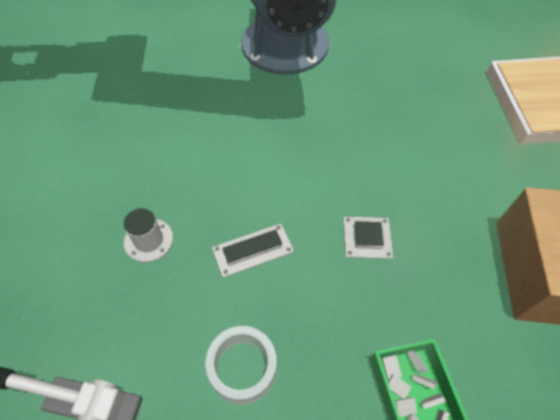

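View pics/side1.png

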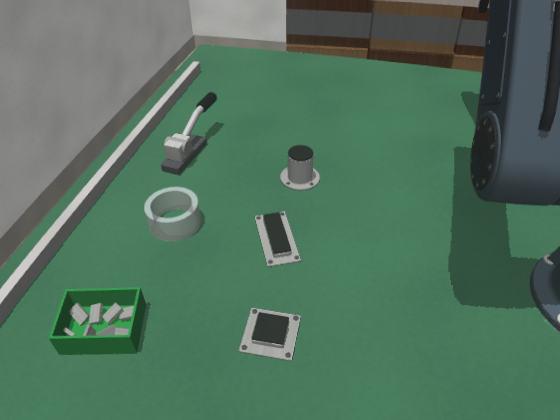

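The scene view shows the raised round stop at about (141,222), the long stop at (252,246) and the square stop at (369,234). In the side view they are at (301,153), (277,235) and (270,330).

```bash
cat >> h.py <<'E'
from scipy.spatial.transform import Rotation as R
def ray(s,u,v):
    K=np.array([[float(s['fx']),0,float(s['cx'])],[0,float(s['fy']),float(s['cy'])],[0,0,1]])
    # k1 only radial
    p=cv2.undistortPoints(np.array([[[u,v]]],float),K,np.array([float(s['k1']),0,0,0,0]))[0,0]
    a=np.array(s['attitude']); r=R.from_quat(a) if a.size==4 else R.from_matrix(a)
    return np.array(s['origin']),r,np.array([p[0],p[1],1.0])
def onplane(s,u,v,z):
    o,r,d=ray(s,u,v); w=r.apply(d); return o+w*(z-o[2])/w[2]
def depthpt(s,u,v):
    o,r,d=ray(s,u,v); z=np.median(s['range_z'][int(v)-2:int(v)+3,int(u)-2:int(u)+3]); return o+r.apply(d*z)
def tops(s,seeds,th=60):
    g=s['img'].max(axis=2); m=(g<th).astype(np.uint8)
    n,l,st,c=cv2.connectedComponentsWithStats(m)
    out={}
    for k,(u,v) in seeds.items():
        i=l[v,u]; mm=(l==i).astype(np.uint8)
        ct=max(cv2.findContours(mm,0,1)[0],key=cv2.contourArea)
        out[k]=(i,st[i],c[i],cv2.minAreaRect(ct))
    return out
E
python3 - <<'E'
from h import *
np.set_printoptions(precision=4,suppress=True)
seeds={'scene':dict(round=(141,222),long=(252,246),square=(369,234)),'side':dict(round=(301,153),long=(277,235),square=(270,330))}
Z=dict(round=.068,long=.019,square=.019)
P={}
for n in seeds:
    s=dict(np.load(f'pics/{n}1.png.npz'))
    for k,(i,st,c,rc) in tops(s,seeds[n]).items():
        o,r,d=ray(s,*c); P[n,k]=(o,r.apply(d))
        cr=np.array([onplane(s,*p,Z[k]) for p in cv2.boxPoints(rc)])
        e=np.diff(cr,axis=0)[:2]
        print(n,k,i,st,c,'plane',onplane(s,*c,Z[k]),'depth',depthpt(s,*c),'sides',np.linalg.norm(e,axis=1), 'ang',np.degrees(np.arctan2(e[:,1],e[:,0])))
for k in Z:
    (a,u),(b,v)=P['scene',k],P['side',k]
    x=np.linalg.lstsq(np.c_[u,-v],b-a,rcond=None)[0]; p,q=a+x[0]*u,b+x[1]*v
    print(k,(p+q)/2,'miss',np.linalg.norm(p-q))
E
```

```text
scene round 0 [     0      0    560    420 233457] [279.5474 210.7516] plane [0.5119 0.0205 0.068 ] depth [ 0.4685  0.0185 -0.0014] sides [1.2766 0.92  ] ang [ 93.8665 -14.2118]
scene long 0 [     0      0    560    420 233457] [279.5474 210.7516] plane [0.4812 0.0191 0.019 ] depth [ 0.4685  0.0185 -0.0014] sides [1.3771 0.9924] ang [ 93.8665 -14.2118]
scene square 0 [     0      0    560    420 233457] [279.5474 210.7516] plane [0.4812 0.0191 0.019 ] depth [ 0.4685  0.0185 -0.0014] sides [1.3771 0.9924] ang [ 93.8665 -14.2118]
side round 8 [289 146  24  15 287] [300.2195 152.7491] plane [ 0.5464 -0.2024  0.068 ] depth [ 0.5469 -0.2052  0.066 ] sides [0.0475 0.0489] ang [-167.0196  100.4398]
side long 11 [264 213  27  41 650] [276.5231 233.0923] plane [ 0.5508 -0.0165  0.019 ] depth [ 0.551  -0.0174  0.0181] sides [0.0335 0.1024] ang [-143.9668  114.3985]
side square 17 [252 313  37  31 839] [270.3504 328.1359] plane [0.5122 0.1799 0.019 ] depth [0.5123 0.1796 0.0186] sides [0.0481 0.0498] ang [ -82.8551 -178.7396]
round [0.5413 0.0035 0.1826] miss 0.08161158671595348
long [0.5294 0.0283 0.0783] miss 0.02395192757673005
square [ 0.4916  0.0688 -0.0508] miss 0.1368883485076897
```

```bash
python3 - <<'E'
from h import *
np.set_printoptions(precision=4,suppress=True)
sc=dict(np.load('pics/scene1.png.npz'))
for u,v in [(141,222),(252,246),(369,234),(200,200)]: print(sc['img'][v,u])
def tops(s,seeds):
    g=s['img'].astype(int); m=((g.max(2)<90)&(g.max(2)-g.min(2)<22)).astype(np.uint8)
    n,l,st,c=cv2.connectedComponentsWithStats(m,connectivity=4)
    out={}
    for k,(u,v) in seeds.items():
        i=l[v,u]; ct=max(cv2.findContours((l==i).astype(np.uint8),0,1)[0],key=cv2.contourArea); out[k]=(i,st[i],c[i],cv2.minAreaRect(ct))
    return out
seeds={'scene':dict(round=(141,222),long=(252,246),square=(369,234)),'side':dict(round=(301,153),long=(277,235),square=(270,330))}
Z=dict(round=.068,long=.019,square=.019)
P={}
for n in seeds:
    s=dict(np.load(f'pics/{n}1.png.npz'))
    for k,(i,st,c,rc) in tops(s,seeds[n]).items():
        o,r,d=ray(s,*c); P[n,k]=(o,r.apply(d))
        cr=np.array([onplane(s,*p,Z[k]) for p in cv2.boxPoints(rc)]); e=np.diff(cr,axis=0)[:2]
        print(n,k,i,st,c,'plane',onplane(s,*c,Z[k]),'depth',depthpt(s,*c),'sides',np.linalg.norm(e,axis=1))
for k in Z:
    (a,u),(b,v)=P['scene',k],P['side',k]
    x=np.linalg.lstsq(np.c_[u,-v],b-a,rcond=None)[0]; p,q=a+x[0]*u,b+x[1]*v
    print(k,(p+q)/2,'miss',np.linalg.norm(p-q))
print(R.from_quat(manip.sense()['tool_rot']).as_matrix())
E
```

```text
[68 78 69]
[67 79 71]
[72 82 72]
[104 163 130]
scene round 9 [125 209  29  26 567] [139.0617 221.5855] plane [ 0.5493 -0.2067  0.068 ] depth [ 0.5486 -0.2072  0.0667] sides [0.0468 0.0468]
scene long 11 [224 232  57  30 755] [251.5192 246.0119] plane [ 0.5554 -0.0239  0.019 ] depth [ 0.5551 -0.024   0.0183] sides [0.0956 0.0269]
scene square 10 [356 223  26  22 520] [367.9038 233.15  ] plane [0.5157 0.1744 0.019 ] depth [0.5151 0.1746 0.0179] sides [0.0436 0.0418]
side round 91 [288 145  25  19 325] [300.4062 153.0431] plane [ 0.5458 -0.2015  0.068 ] depth [ 0.5458 -0.2017  0.0678] sides [0.0574 0.0531]
side long 143 [263 213  28  41 706] [276.3385 233.0439] plane [ 0.5512 -0.0166  0.019 ] depth [ 0.5514 -0.0174  0.0182] sides [0.0352 0.1053]
side square 163 [252 313  37  32 897] [270.5028 328.2263] plane [0.512 0.18  0.019] depth [0.5121 0.1797 0.0185] sides [0.0491 0.0515]
round [ 0.5469 -0.2083  0.0633] miss 0.0004978396757550005
long [ 0.5525 -0.0241  0.012 ] miss 0.0014878156783150681
square [0.5127 0.1759 0.0131] miss 0.0009242170239390084
[[-0.0002  0.2829 -0.9592]
 [ 0.002  -0.9592 -0.2829]
 [-1.     -0.0019 -0.0003]]
```

Both views agree within a few mm: round is at about (0.547,-0.205), long at (0.553,-0.020). I'll shut the gripper and move to above the round stop.

```bash
python3 -m crank '[0,40,43,0,0, 0,80,86,0,0, 0,120,129,0,0, 0,160,172,0,0, 0,200,215,0,0, 0,240,258,0,0, 0,280,301,-20,0, 0,320,344,-40,0, 0,370,394,-60,0, 0,370,394,-80,0]' 20
python3 -m crank '[0,0,0,0,0, 0,0,0,0,0]'
python3 - <<'E'
from h import *
for n in ['scene','side','wrist']: snap(n,n+'2.png')
s=manip.sense(); print(s['t'],s['tcp_pos'],s['force'],s['finger_gap'])
E
```

```text
t: 1.35
tcp_pos: [0.5493, -0.2023, 0.1757]
tool_rot: [0.7, 0.103, -0.699, 0.103]
force: [-1.1, -0.2, -0.6]
finger_gap: -0.002
t: 1.6
tcp_pos: [0.5465, -0.2061, 0.1766]
tool_rot: [-0.7, -0.101, 0.7, -0.101]
force: [0.1, 0.0, 0.1]
finger_gap: -0.003
1.75 [ 0.54674386 -0.20669748  0.17736678] [0.77010649 0.57948458 0.70016349] 0.0033541983748638896
```

```bash
cd pics; python3 -c "
import cv2,numpy as np
a=[cv2.imread(n+'2.png') for n in ['scene','side','wrist']]
cv2.imwrite('m2.png',cv2.resize(np.vstack([np.hstack(a[:2]),np.hstack([a[2],a[2]*0])]),(800,600)))"
```

```text
(no output)
```

View pics/m2.png

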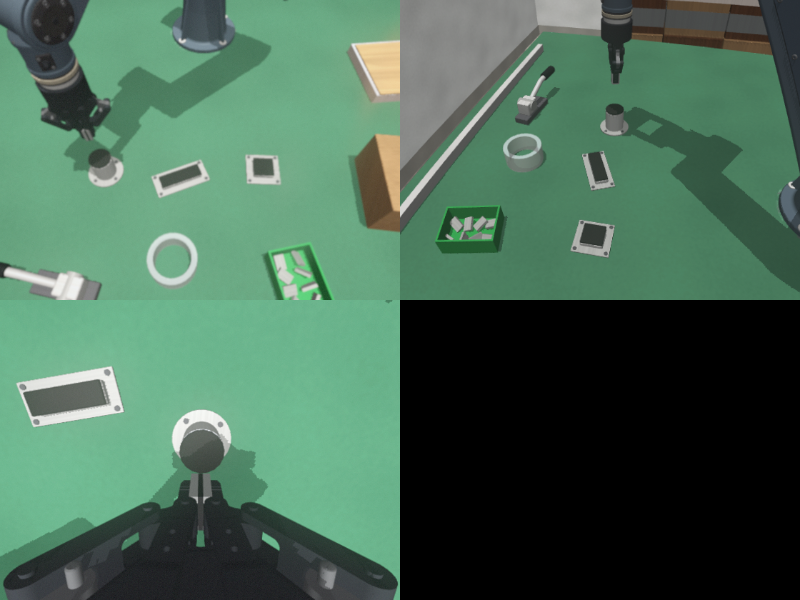

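The wrist view has the round top at about (283,210) px full size and the long top at (91,137); the shut tips are just over the round stop. I'll measure both from this view as well.

```bash
python3 - <<'E'
from h import *
np.set_printoptions(precision=4,suppress=True)
s=dict(np.load('pics/wrist2.png.npz')); g=s['img'].astype(int)
m=((g.max(2)<100)&(g.max(2)-g.min(2)<22)).astype(np.uint8)
n,l,st,c=cv2.connectedComponentsWithStats(m,connectivity=4)
for k,(u,v),z in [('round',(283,205),.068),('long',(91,137),.019)]:
    i=l[v,u]; print(k,s['img'][v,u],i,st[i],c[i],onplane(s,*c[i],z),depthpt(s,*c[i]),'seed',depthpt(s,u,v))
    ct=max(cv2.findContours((l==i).astype(np.uint8),0,1)[0],key=cv2.contourArea)
    b=np.array([onplane(s,*p,z) for p in cv2.boxPoints(cv2.minAreaRect(ct))]);e=np.diff(b,axis=0)[:2]; print(b.mean(0),np.linalg.norm(e,axis=1),np.degrees(np.arctan2(e[:,1],e[:,0])))
E
```

```text
round [78 86 80] 135 [    5   189   551   231 56280] [280.5383 356.05  ] [ 0.4108 -0.2464  0.068 ] [ 0.5559 -0.2037  0.2313] seed [ 0.5515 -0.2072  0.0668]
[ 0.4516 -0.234   0.068 ] [0.4297 0.2405] [ -73.6609 -149.7118]
long [92 98 90] 61 [ 91 137   1   1   1] [ 91. 137.] [ 0.5513 -0.0256  0.019 ] [ 0.5511 -0.025   0.018 ] seed [ 0.5511 -0.025   0.018 ]
[ 0.5513 -0.0256  0.019 ] [0. 0.] [0. 0.]
```

```bash
python3 -m crank '[0,1,0,-20,0, 0,1,0,-40,0, 0,1,0,-55,0, 0,1,0,-65,0, 0,1,0,-68,0, 0,1,0,-72,0, 0,1,0,-76,0, 0,1,0,-80,0, 0,1,0,-85,0, 0,1,0,-90,0]'; python3 -m crank '[0,0,0,-5,0, 0,0,0,-10,0, 0,0,0,-15,0, 0,0,0,-20,0, 0,0,0,-25,0, 0,0,0,-30,0, 0,0,0,-35,0, 0,0,0,-40,0]'
```

```text
t: 3.0
tcp_pos: [0.5481, -0.2055, 0.0864]
tool_rot: [0.7, 0.101, -0.7, 0.101]
force: [-1.0, -0.4, 3.7]
finger_gap: -0.003
t: 4.0
tcp_pos: [0.548, -0.2055, 0.0461]
tool_rot: [0.7, 0.101, -0.7, 0.101]
force: [1.0, 0.9, 5.4]
finger_gap: 0.001
```

```bash
python3 -m crank '[0,0,0,-4,0, 0,0,0,-8,0, 0,0,0,-11,0, 0,0,0,-13,0, 0,0,0,-14,0, 0,0,0,-14,0]'
```

```text
t: 4.75
tcp_pos: [0.548, -0.2055, 0.0327]
tool_rot: [0.7, 0.101, -0.7, 0.101]
force: [1.3, 0.6, 7.2]
finger_gap: 0.0
```

```bash
python3 -m crank '[0,0,0,-1,0, 0,0,0,-1,0, 0,0,0,-1,0]'
```

```text
t: 5.12
tcp_pos: [0.5481, -0.2055, 0.0326]
tool_rot: [0.7, 0.101, -0.7, 0.101]
force: [-0.7, 1.2, 13.2]
finger_gap: -0.001
```

The tool is on the hard bottom at 13 N and did not descend further, so I'm letting go upward, slowly at first.

```bash
python3 -m crank '[0,0,0,5,0, 0,0,0,11,0, 0,0,0,17,0, 0,0,0,25,0, 0,0,0,35,0, 0,0,0,55,0, 0,0,0,80,0, 0,0,0,110,0, 0,0,0,120,0, 0,0,0,120,0]'
python3 - <<'E'
from h import *
np.set_printoptions(precision=4,suppress=True)
for n in ['scene','side','wrist']:
    s=snap(n,n+'3.png'); cv2.imwrite('pics/x%s3.png'%n,s['img'][:,:,::-1])
s=manip.sense(); print(s['t'],s['tcp_pos'],s['force'])
a=[cv2.imread('pics/'+n+'3.png') for n in ['scene','side','wrist']]
cv2.imwrite('pics/m3.png',cv2.resize(np.vstack([np.hstack(a[:2]),np.hstack([a[2],a[2]*0])]),(800,600)))
E
```

```text
t: 6.38
tcp_pos: [0.5479, -0.2055, 0.1518]
tool_rot: [0.7, 0.101, -0.7, 0.101]
force: [-0.6, -0.6, 0.1]
finger_gap: -0.001
6.525 [ 0.547  -0.205   0.1501] [ 0.5514  0.4457 -0.7108]
```

View pics/m3.png

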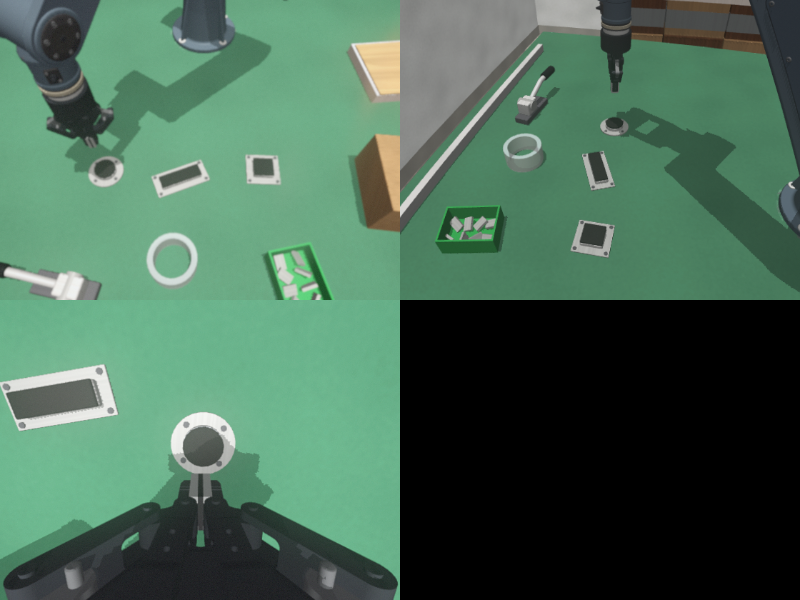

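The wrist and side views show the round stop down, top just above its collar at about (147,236) in the full-size scene image. I'll confirm by depth and go over the long stop.

```bash
python3 - <<'E'
from h import *
for n,u,v in [('scene',147,236),('side',301,173),('wrist',284,204)]:
    s=dict(np.load(f'pics/{n}3.png.npz')); print(n,depthpt(s,u,v).round(4),s['img'][v,u])
E
python3 -m crank '[0,1,40,0,0, 0,2,80,0,0, 0,4,120,0,0, 0,5,155,0,0, 0,5,178,0,0, 0,5,184,-20,0, 0,5,184,-40,0, 0,5,184,-60,0, 0,5,184,-70,0, 0,5,184,-70,0]'
python3 - <<'E'
from h import *
for n in ['scene','side','wrist']: snap(n,n+'4.png')
s=manip.sense(); print(s['t'],s['tcp_pos'],s['force'])
a=[cv2.imread('pics/'+n+'4.png') for n in ['scene','side','wrist']]
cv2.imwrite('pics/m4.png',cv2.resize(np.vstack([np.hstack(a[:2]),np.hstack([a[2],a[2]*0])]),(800,600)))
E
```

```text
scene [ 0.5488 -0.2058  0.0184] [66 74 63]
side [ 0.5431 -0.1999  0.0187] [43 52 46]
wrist [ 0.5469 -0.2078  0.0179] [87 92 87]
t: 7.78
tcp_pos: [0.5521, -0.0213, 0.0802]
tool_rot: [-0.699, -0.101, 0.701, -0.101]
force: [1.1, -0.3, 0.0]
finger_gap: 0.003
7.925 [ 0.55322833 -0.02160618  0.08175762] [-0.20509829 -0.32948031  0.74697784]
```

View pics/m4.png

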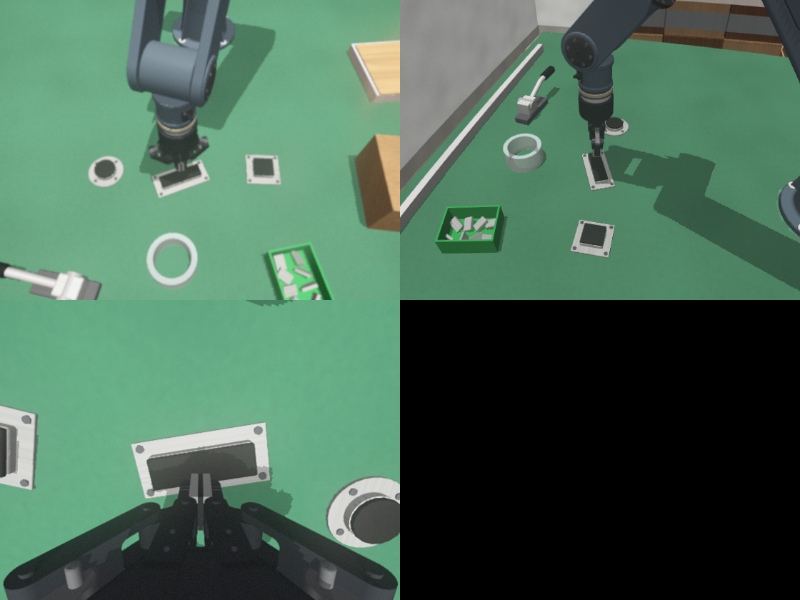

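Round top now measures 18–19 mm, so it is latched. The tips sit over the long stop's middle (wrist montage, centre about (203,466)). I'll press it.

```bash
python3 -m crank '[0,0,0,-10,0, 0,0,0,-20,0, 0,0,0,-27,0, 0,0,0,-31,0, 0,0,0,-34,0, 0,0,0,-37,0, 0,0,0,-40,0, 0,0,0,-43,0, 0,0,0,-46,0, 0,0,0,-48,0]'; python3 -m crank '[0,0,0,-1,0, 0,0,0,-2,0, 0,0,0,-2,0]'
```

```text
t: 9.18
tcp_pos: [0.553, -0.0215, 0.0336]
tool_rot: [0.7, 0.101, -0.7, 0.101]
force: [-0.5, -0.7, 4.1]
finger_gap: -0.003
t: 9.55
tcp_pos: [0.553, -0.0215, 0.0326]
tool_rot: [0.7, 0.101, -0.7, 0.101]
force: [-2.6, -0.4, 11.8]
finger_gap: -0.001
```

It's bottomed at 12 N at the same height as before. Releasing.

```bash
python3 -m crank '[0,0,0,6,0, 0,0,0,12,0, 0,0,0,18,0, 0,0,0,26,0, 0,0,0,38,0, 0,0,0,55,0, 0,0,0,75,0, 0,0,0,105,0, 0,0,0,140,0, 0,0,0,150,0]'
python3 -m crank '[0,-25,-50,20,0, 0,-50,-100,20,0, 0,-70,-150,20,0, 0,-70,-150,20,0, 0,-70,-150,20,0]'
python3 - <<'E'
from h import *
for n in ['scene','side','wrist']: snap(n,n+'5.png')
s=manip.sense(); print(s['t'],s['tcp_pos'],s['force'])
a=[cv2.imread('pics/'+n+'5.png') for n in ['scene','side','wrist']]
cv2.imwrite('pics/m5.png',cv2.resize(np.vstack([np.hstack(a[:2]),np.hstack([a[2],a[2]*0])]),(800,600)))
E
```

```text
t: 10.8
tcp_pos: [0.5537, -0.0216, 0.1839]
tool_rot: [0.701, 0.101, -0.698, 0.102]
force: [0.2, -0.0, -0.6]
finger_gap: -0.001
t: 11.42
tcp_pos: [0.4823, -0.171, 0.2008]
tool_rot: [-0.7, -0.101, 0.7, -0.1]
force: [0.3, 1.0, -0.2]
finger_gap: -0.002
11.575 [ 0.4829774  -0.1700074   0.20101668] [-0.15342694 -0.5648709   0.01573756]
```

View pics/m5.png

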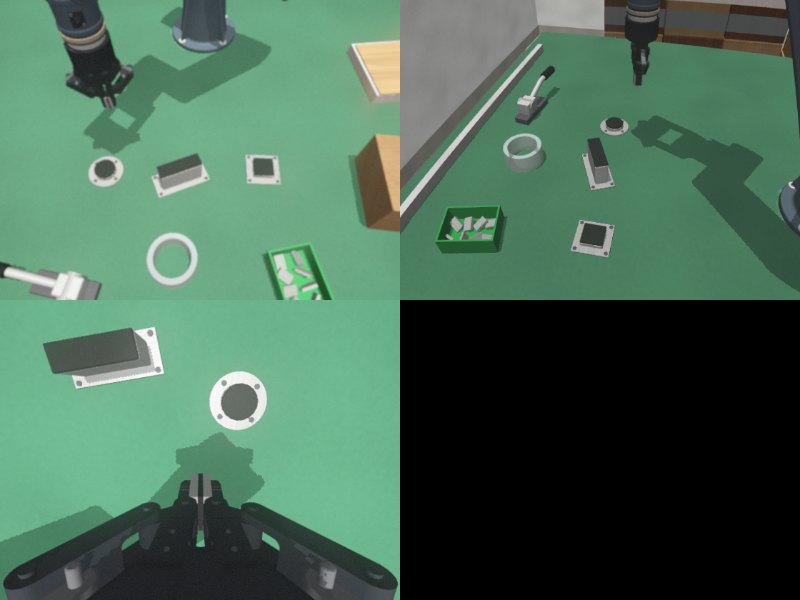

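The long stop is up (scene montage about (180,166)), the round stop is down at (105,170), and the square is unchanged at (263,167). I'll check the heights by depth after a short wait.

```bash
python3 -m crank '[0,0,0,0,0, 0,0,0,0,0, 0,0,0,0,0, 0,0,0,0,0]'
python3 - <<'E'
from h import *
S={n:snap(n,n+'6.png') for n in ['scene','side']}
for k,n,u,v in [('round','scene',147,236),('round','side',301,173),('long','scene',252,232),('long','side',276,210),('square','scene',368,233),('square','side',270,328)]:
    print(k,n,depthpt(S[n],u,v).round(4),S[n]['img'][v,u])
E
```

```text
t: 12.08
tcp_pos: [0.4829, -0.1714, 0.2013]
tool_rot: [0.7, 0.101, -0.7, 0.101]
force: [0.2, -0.4, -0.2]
finger_gap: 0.001
round scene [ 0.5489 -0.2058  0.0185] [74 86 74]
round side [ 0.5433 -0.2007  0.0181] [49 56 50]
long scene [ 0.5549 -0.0212  0.0672] [75 85 76]
long side [ 0.5534 -0.0258  0.0665] [51 57 52]
square scene [0.5151 0.1747 0.0185] [79 89 78]
square side [0.5129 0.1795 0.0186] [51 57 52]
```

```bash
python3 -c "
from station import workorder; print(workorder.sign_off())"
```

```text
the job is handed in; nothing more can be done
None
```

I pressed the round stop to the bottom first (13 N) and it latched down. I then pressed the long stop to the bottom (12 N) and it popped up. Each changed on the first press. I left the square stop alone.

The last depth checks, from the scene and side cameras with the gripper clear at about 12 s, gave:

| Stop | Measured top height | Expected |
|---|---|---|
| Round | 18–18.5 mm | 19 mm (down) |
| Long | 66.5–67 mm | 68 mm (up) |
| Square | 18.5 mm | 19 mm (down) |

No final check failed. The scene and side cameras differed by up to about 8 mm in where they placed the stops sideways. That is more than the stated 2 mm calibration, and I put part of it down to the colour mask. I aimed between the two readings, and both presses landed close to the middle.

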